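# Set up the bench for a test sieving

## Robot

A 6-joint arm with a two-finger parallel gripper is mounted at the origin on a cart in front of the work surface, level with it; the furniture and walls round the work are solid. World frame = base frame: x ahead of the robot, y to its left, z up, the work surface at z = 0. Lengths are in m, angles in degrees, forces in N, time in s.
With the tool pointing down it reaches from about 0.4 to 0.825 m from the base axis. Payload 7 kg.
Tool frame: the origin (TCP) lies midway between the tips of the shut fingers; the grasp point (between the pads) lies 19 mm behind it; z points along the fingers, y is the line along which they close (so a half turn about z gives the same grasp; the last joint's range is limited). The gripper opens to 88 mm and grips with 3 to 60 N. Pads are 19 mm wide; open, the fingers measure 130 mm over their backs; the gripper's body (78 mm by 193 mm) begins 47 mm behind the grasp point.
Start: joints at [-52.477, 20.546, 0.682, 0, -70.136, -16.507], TCP at [0.242, -0.63, 0.227] pointing down, gripper open.
Joint ranges: [-176.03, 176.03], [-82.01, 121.73], [-58.28, 71.71], [-173.87, 95.51], [-174.79, -0.11], [-173.66, 173.66]. Speed limits (degrees/s): [136.94, 136.94, 172.46, 180, 180, 180].

## Interface

Orientations are given as [roll, pitch, yaw] about the fixed x, y, z axes, in that order (R = Rz(yaw) Ry(pitch) Rx(roll)).
In Python, from plant import r gives the robot as it stands. The module is installed in compiled form; this text tells all that it offers.
- The arm moves only by the tool play_rows, never from a script. Its argument "rows" is a list of rows, each an object with "slide": the shift along the tool's x, y, z as a fraction of full scale, a list of three; "delta_rot": the turn, a rotation vector about the tool's x, y, z as a fraction of full scale, a list of three; "fingers": the opening, from -1 (shut) to 1 (fully open). In form: [{"slide": [x, y, z], "delta_rot": [rx, ry, rz], "fingers": fingers}, ...]. A call has 1 to 8 rows; each row shifts and turns the commanded pose from where the row before left it, along the tool's axes as they then stand; what a row does not reach is not made up. Full scale, the value 1, is 0.15 m for a shift and 0.08 rad for a turn. A row lasts 1/8 s, in which the tool goes at most 62.5 mm and 10.7 degrees, less where a joint would pass 70% of its speed; a pose out of reach is approached as far as the arm can. A call with a number of a shift or a turn outside -1 to 1 is refused whole. A call with a gripper value outside its range is refused whole. The fingers move at their own pace and stop on an object; "squeeze" is the grip in N (left out, the last holds). Time passes only in rows, so rows that do not move let the fingers close. It gives the time, the measured TCP pose, the force, the opening and the grip force at its end, in the units of the state.
- r.get_state(): the state, without advancing time (a new reading comes with each control period).
- r.capture(name): name is "side" or "top"; returns a dict with "image" (400x640x3 uint8, blue, green, red), "fx", "fy", "cx", "cy" (pixels), "R" (3x3) and "t" (3): a world point X has camera coordinates R X + t. Camera axes: x right, y down, z forward; pixel columns grow to the right and rows downward; lengths in m; the calibration is good to about 2 mm. A picture is of the moment at which its call begins. There is no depth.
- r.close_job(): hands the job in; it is judged then, once.
The state is a dict: "time_s": time; "joints": joint angles; "qd": joint speeds; "joint_torque": joint torques, N m; "tcp_pos": TCP position; "eef_rot": TCP orientation; "contact_force": force on the tool from outside, world axes, zero at the start; "moment": the same for the moment, N m; "gripper_width": finger opening in m; "gripper_force": force on a finger pad.
Only numpy, scipy, OpenCV 4.12 (cv2) and the standard library are available. Lean on these libraries where they do the work, as an engineer would, in place of code of your own. Each camera call takes 0.05 s, during which the arm holds its last target. There are 200 camera calls.

## Task

Set up for a test sieving: on the shaker, build the sieve stack from the bottom up - receiving pan inside the platform's ring, then the fine sieve nested fully on the pan, then the coarse sieve nested fully on the fine one. Stand the wide sample vial upright in the centre of the balance's weighing pan, and lay the stack's lid flat on the bench, knob up, midway between the middle of the shaker's platform and the middle of the weighing pan, ready to close the stack. Never tip the vial over, and do not disturb the brush, the timer or the narrow vial.

Things in the scene. Friction and masses are not known exactly. Their poses are not given: they have to be found in the camera images.
- pan: receiving pan: round open brass cup with a solid, plain floor, 60 mm outside diameter, 28 mm tall, wall 2.5 mm (inside diameter 55), no stepped-in foot, 0.08 kg. Origin at the centre of its underside, z up. Stands upright on the bench; grasp across the outside from above.
- fine_sieve: shallow brass sieve with a close grey mesh (wires 2 mm apart: a grey disc near its bottom). 60 mm across, 28 mm tall: a stepped-in foot 51 mm across and 6 mm high with a bevel, frame above it 60 mm outside, 55 mm inside. The foot enters the pan's rim until the step rests on it: origin then 22 mm above the pan's origin. Origin: centre of the foot's underside, z up. 0.08 kg.
- coarse_sieve: taller brass sieve with a wide open grid (square holes of 7 mm, the bench shows through). 60 mm across, 36 mm tall; foot (51 mm across, 6 mm high) and rim like the fine sieve's. Fully nested on the fine sieve its origin lies 22 mm above the fine sieve's. Origin: centre of the foot's underside, z up. 0.08 kg.
- lid: lid of the sieve stack: flat brass disc 60 mm across on the same 51 mm foot, disc top 10.5 mm above the underside, with a round knob in the middle, 18 mm across, from 16 to 34 mm above the underside (grasp it from above). Origin: centre of the underside, z up. 0.07 kg.
- sample_vial: the wide sample vial: clear glass with a red screw cap, 33 mm diameter, 65 mm tall, 0.03 kg, standing upright. Origin at the centre of its underside, z up.
- shaker: sieve shaker, fixed: 130 x 130 mm grey housing with a dark base, 46 mm tall, knob and display on its front; in the middle a round aluminium platform, its flat seat 60 mm above the bench inside a ring 4 mm high, 66 mm inside and 75 mm outside diameter, for the pan. Origin: bench level under the platform's centre, x to its back, z up. The balance stands to its left or right.
- balance: small top-pan balance, fixed: white housing 159 x 124 mm, 35 mm tall, display and two keys at the front, round steel weighing pan 82 mm across, its flat top 48 mm above the bench. Origin: bench level under the centre of the weighing pan (not of the housing), x to its back, z up; 380 mm from the shaker's origin.
- brush: bystander: small brush with a dark handle, 140 mm long and 14 mm thick, lying behind the free space between shaker and balance. Origin at bench level under its middle. Must stay put.
- bench_timer: bystander: white digital bench timer, 38 x 62 x 58 mm, at the right end of the bench. Origin at the centre of its underside. Must stay put.
- narrow_vial: bystander: narrow sample vial with a green cap, 27 mm diameter, 57 mm tall, at the right end of the bench near the timer. Origin at the centre of its underside. Must stay put.
Things that resemble listed ones, but are neither listed nor needed, are in the scene too. What is shaped like the coarse_sieve but green is not meant.

How it is judged (in metres and radians):
On the way, in this order (a step that is already met when the one before it is completed fails the run):
1. the receiving pan sits flat inside the ring of the shaker's platform (z of pan in the frame of shaker between 0.057 and 0.063 m and horizontal distance between pan and shaker below 0.005 m and angle between pan's own z axis and vertical below 0.06 rad), for 0.2 s.
2. the fine sieve is fully nested on the pan (all of step 1 and z of fine_sieve in the frame of pan between 0.0195 and 0.0245 m and horizontal distance between fine_sieve and pan below 0.004 m and angle between fine_sieve's own z axis and vertical below 0.06 rad), for 0.2 s.
3. the coarse sieve is fully nested on the fine sieve (all of step 2 and z of coarse_sieve in the frame of fine_sieve between 0.0195 and 0.0245 m and horizontal distance between coarse_sieve and fine_sieve below 0.004 m and angle between coarse_sieve's own z axis and vertical below 0.06 rad), for 0.2 s.
At the end, for the whole second after the job is handed in: Pan flat in the platform ring (5 mm); fine sieve nested on pan, coarse on fine (level, 4 mm off-centre, 2.5 mm from seated); vial upright on the weighing pan within 12 mm of centre; lid flat on the bench, knob up, within 15 mm of midway between shaker and balance; all released, at rest (all of step 3 and z of sample_vial in the frame of balance between 0.045 and 0.051 m and horizontal distance between sample_vial and balance below 0.012 m and angle between sample_vial's own z axis and vertical below 0.1 rad and x of lid in the frame of shaker between -0.015 and 0.015 m and horizontal distance between lid and shaker below 0.205 m and horizontal distance between lid and balance below 0.205 m and height (world z) of lid between -0.004 and 0.004 m and angle between lid's own z axis and vertical below 0.06 rad and linear speed of each of pan, fine_sieve, coarse_sieve, lid, sample_vial below 0.02 m/s); the robot touches nothing.
It fails at once if the sample vial is tipped over (angle between sample_vial's own z axis and vertical above 0.6 rad).
It fails at once if the brush is disturbed (moved by more than 15 mm) (distance of brush from where it was at the start of the episode above 0.015 m).
It fails at once if the timer is disturbed (moved by more than 15 mm) (distance of bench_timer from where it was at the start of the episode above 0.015 m).
It fails at once if the narrow vial is disturbed (moved by more than 15 mm) (distance of narrow_vial from where it was at the start of the episode above 0.015 m).
It also fails if it takes over 106 s, if anything falls off the work surface, if the arm or the gripper's body presses on something with over 40 N, if the wrist force passes 120 N, or if a joint passes its speed limit or range.

## Working session

There is one attempt and no reset: what is moved stays moved. The work goes in short steps, Python scripts to look and compute and a tool call to move; the robot and the scene stay as the last step left them, time stands still between calls to the robot, and variables do not carry over. Pictures are saved under pics/ and viewed, at most 14 in all, crops included, and the job is handed in when it is done.

Besides the shell and the picture viewer there is one more tool, called after "Call:" as a command line: name --argument value ..., lists and objects as JSON in quotes. play_rows: Moves the arm, as the interface text tells. Shift numbers are shares of 0.15 m and turn numbers shares of 0.08 rad, none past 1 either way. Its arguments: {"type":"object","properties":{"rows":{"type":"array"},"squeeze":{"type":"number"}},"required":["rows"]}

```bash
mkdir -p pics; python3 - <<'E'
from plant import r
import cv2,json,pickle
for n in("side","top"):
    c=r.capture(n); cv2.imwrite(f"pics/{n}0.png",c["image"]); 
    pickle.dump({k:c[k] for k in c if k!="image"},open(f"{n}.pkl","wb"))
    print(n,c["fx"],c["fy"],c["cx"],c["cy"],c["R"],c["t"])
print(r.get_state())
E
```

```text
side 468.7330314726079 468.7330314726079 315.42653683290376 194.66872401509235 [[-0.94872709 -0.31585803 -0.01227266]
 [-0.11915747  0.39332927 -0.91164334]
 [ 0.29277706 -0.86343836 -0.41079898]] [0.49636334 0.14361654 1.21198238]
top 440.98579612974 440.98579612974 315.8770916038689 199.944949258911 [[-0.02094734 -0.99973207 -0.00984881]
 [-0.99540367  0.02177539 -0.09325964]
 [ 0.09344912  0.00785    -0.99559311]] [-0.04506704  0.51994534  1.12152515]
{'time_s': 0.1, 'joints': array([-5.24754173e+01,  2.05880143e+01,  6.39658808e-01, -1.77891793e-02,
       -7.01342645e+01, -1.65065390e+01]), 'qd': array([ 0.02487972, -0.08973919,  0.07023824,  0.20260814, -0.10343126,
       -0.07624234]), 'joint_torque': array([-1.54722653e-03, -5.84164774e+01,  2.93750435e+01,  7.01559395e+00,
        1.01078401e-02, -8.15171256e-05]), 'tcp_pos': array([ 0.24192059, -0.62970579,  0.22571331]), 'eef_rot': array([ 1.79916033e+02, -7.44195854e-03, -1.58988008e+02]), 'contact_force': array([ 0.23751234, -0.02353759,  0.88327083]), 'moment': array([-0.0199461 , -0.0519002 , -0.00349626]), 'gripper_force': 0.0, 'gripper_width': 0.0873518129804898}
```

View pics/top0.png

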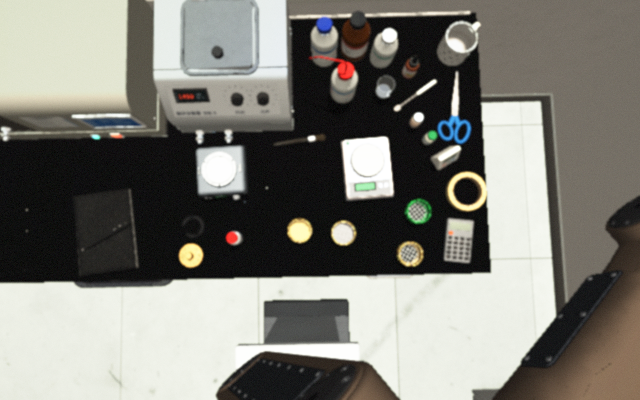

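View pics/side0.png

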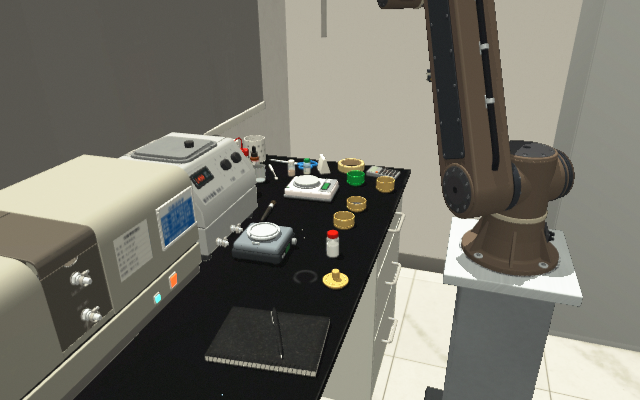

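```bash
cat > h.py <<'E'
import numpy as np,pickle
def pt(cam,u,v,z):
    c=pickle.load(open(f"{cam}.pkl","rb")); R=np.array(c["R"]);t=np.array(c["t"])
    o=-R.T@t; d=R.T@np.array([(u-c["cx"])/c["fx"],(v-c["cy"])/c["fy"],1]); return o+d*(z-o[2])/d[2]
def px(cam,X):
    c=pickle.load(open(f"{cam}.pkl","rb")); p=np.array(c["R"])@np.array(X)+np.array(c["t"]); return c["fx"]*p[0]/p[2]+c["cx"],c["fy"]*p[1]/p[2]+c["cy"]
E
python3 - <<'E'
import cv2
im=cv2.imread("pics/top0.png")
def crop(n,u,v,w,h,s):cv2.imwrite(n,cv2.resize(im[v:v+h,u:u+w],None,fx=s,fy=s,interpolation=cv2.INTER_CUBIC))
crop("pics/c1.png",170,135,133,100,6) if 0 else crop("pics/c1.png",170,135,160,140,4)
crop("pics/c2.png",320,125,180,150,4)
from h import *
for n,u,v,z in [("shaker",219,170,.06),("bal",368,160,.048),("pan",299.5,231,.028),("fine",343.5,233,.028),("coarse",410,254,.036),("lid",191,255,.0105),("vial",234,238,.065)]: print(n,pt("top",u,v,z).round(4))
E
```

```text
shaker [0.5972 0.1877 0.06  ]
bal [ 0.6165 -0.192   0.048 ]
pan [ 0.4392 -0.0124  0.028 ]
fine [ 0.4317 -0.1254  0.028 ]
coarse [ 0.3749 -0.2921  0.036 ]
lid [0.3832 0.2723 0.0105]
vial [0.4244 0.1492 0.065 ]
```

View pics/c1.png

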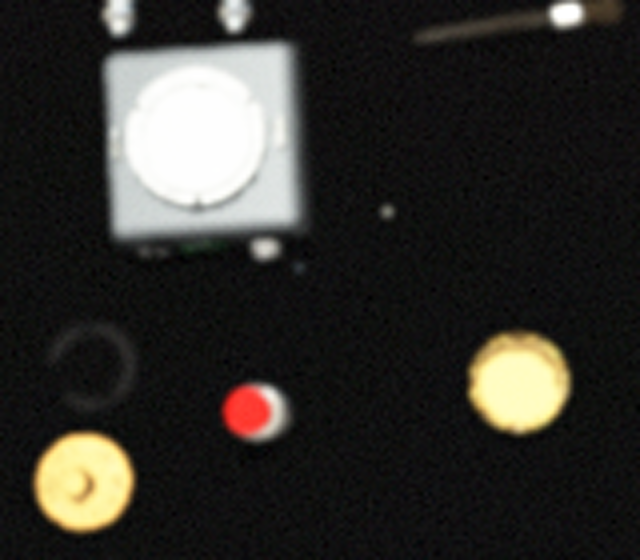

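View pics/c2.png

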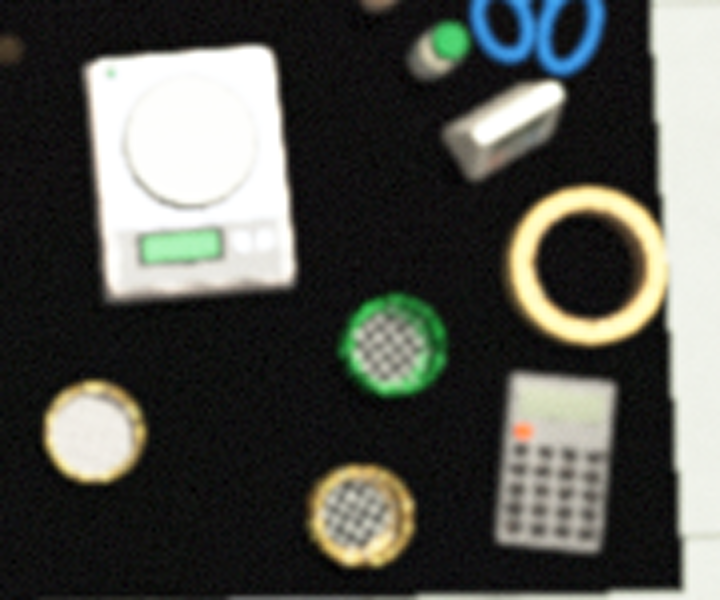

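Candidates at top-view pixels: the pan (299.5,230) is solid brass. The fine sieve (343,233) has a grey mesh. The coarse sieve is the brass one (410,254), not the green one (418,211); the tape ring at (467,191) is also ruled out. The lid is at (191,255). The wide vial has the red cap (232,238), not the green one (432,137). The crops confirm these picks.

```bash
python3 - <<'E'
import cv2,numpy as np
from h import *
im=cv2.imread("pics/top0.png"); sd=cv2.imread("pics/side0.png")
print("cam",-np.array(pickle.load(open("top.pkl","rb"))["R"]).T@pickle.load(open("top.pkl","rb"))["t"])
def fit(n,u,v,w,thr,z):
    p=im[v-w:v+w,u-w:u+w].max(axis=2); p=cv2.resize(p,None,fx=4,fy=4,interpolation=cv2.INTER_CUBIC)
    m=(p>thr).astype(np.uint8); cs,_=cv2.findContours(m,0,2); c=max(cs,key=cv2.contourArea)
    (a,b),(d1,d2),_=cv2.fitEllipse(cv2.convexHull(c)); U=u-w+(a+.5)/4-.5;V=v-w+(b+.5)/4-.5
    print(n,round(U,2),round(V,2),round(d1/4,1),round(d2/4,1),pt("top",U,V,z).round(4))
fit("pan",299,230,20,90,.02); fit("fine",343,233,20,90,.02);fit("coarse",410,254,20,90,.022);fit("lid",191,255,18,90,.009)
fit("shk",218,168,20,235,.062);fit("shk",218,168,20,245,.062);fit("bal",368,160,18,245,.048)
a=im[148:193,193:247].astype(float);b=sd[215:260,233:297].astype(float)
c=im[138:180,344:394].astype(float)
f=lambda a,lo:cv2.resize(np.clip((a-lo)*255/(255-lo),0,255).astype(np.uint8),(400,290),interpolation=cv2.INTER_CUBIC)
cv2.imwrite("pics/c3.png",np.vstack([np.hstack([f(a,180),f(b,60)]),np.hstack([f(c,200),f(sd[172:202,280:345].astype(float),60)])]))
E
```

```text
cam [ 0.41180593 -0.06518095  1.16462878]
pan 299.29 230.11 25.6 25.8 [ 0.4417 -0.0115  0.02  ]
fine 343.06 232.58 25.7 25.9 [ 0.4329 -0.1247  0.02  ]
coarse 409.98 253.53 26.0 27.0 [ 0.3756 -0.2949  0.022 ]
lid 190.52 255.01 25.0 25.7 [0.3832 0.2739 0.009 ]
shk 218.45 168.16 33.7 35.2 [0.6016 0.1887 0.062 ]
shk 218.44 168.33 32.9 34.1 [0.6011 0.1887 0.062 ]
bal 371.26 156.01 40.4 51.7 [ 0.6266 -0.2007  0.048 ]
```

View pics/c3.png

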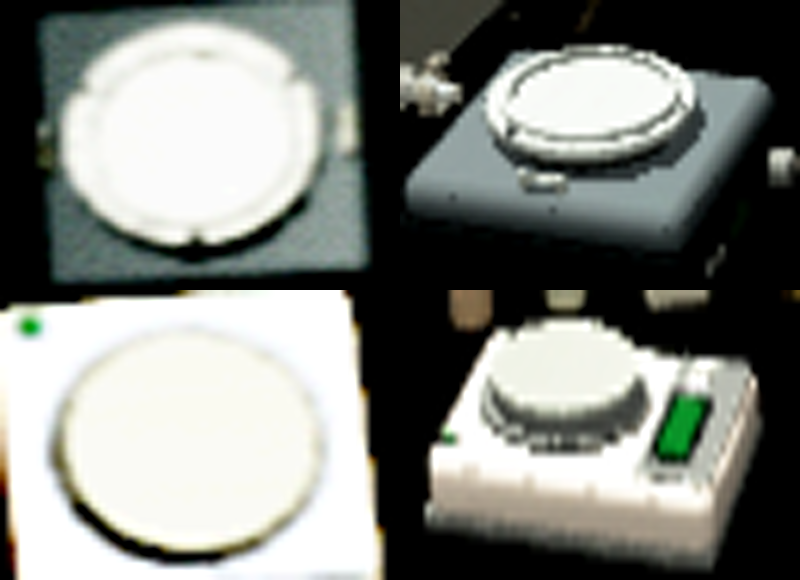

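```bash
python3 - <<'E'
from h import *
s=pt("top",218.4,168.5,.062);b=pt("top",367.5,159.2,.048)
print(s,pt("side",263.6,229.6,.062),b,np.hypot(*(s-b)[:2]),(s+b)/2)
print(pt("side",280+166/6.15-.5,172+75/9.67-.5,.048))
# vial: cap top circle centre in c1 (247,411)
print(pt("top",170+247/4-.4,135+411/4-.4,.065), pt("side",332.5,235,.065))
E
```

```text
[0.60071379 0.18878735 0.062     ] [0.59977559 0.18764738 0.062     ] [ 0.61856705 -0.19083394  0.048     ] 0.3800408722070257 [ 0.60964042 -0.0010233   0.055     ]
[ 0.61860185 -0.19539133  0.048     ]
[0.42611392 0.15584278 0.065     ] [0.42177127 0.16788722 0.065     ]
```

Call:
play_rows --rows '[{"slide":[0,0,0],"delta_rot":[0,0,1],"fingers":1},{"slide":[0,0,0],"delta_rot":[0,0,0],"fingers":1},{"slide":[0,0,0],"delta_rot":[0,0,0],"fingers":1}]'

```text
time_s: 0.48
tcp_pos: [0.242, -0.63, 0.2263]
eef_rot: [180.0, -0.0, -163.5]
contact_force: [-0.6, 0.2, 0.4]
gripper_width: 0.0878
gripper_force: 0.0
```

Call:
play_rows --rows '[{"slide":[0,0,0],"delta_rot":[0,0,0.9],"fingers":1},{"slide":[0,0,0],"delta_rot":[0,0,0.9],"fingers":1},{"slide":[0,0,0],"delta_rot":[0,0,0.9],"fingers":1},{"slide":[0,0,0],"delta_rot":[0,0,0.9],"fingers":1},{"slide":[-0.12,0.37,0],"delta_rot":[0,0,0],"fingers":1},{"slide":[-0.12,0.37,0],"delta_rot":[0,0,0],"fingers":1},{"slide":[-0.12,0.37,0],"delta_rot":[0,0,0],"fingers":1},{"slide":[-0.12,0.37,0],"delta_rot":[0,0,0],"fingers":1}]'

```text
time_s: 1.48
tcp_pos: [0.3146, -0.4066, 0.2266]
eef_rot: [-180.0, 0.0, 180.0]
contact_force: [0.5, 0.4, -0.3]
gripper_width: 0.0876
gripper_force: 0.0
```

Call:
play_rows --rows '[{"slide":[-0.12,0.37,0],"delta_rot":[0,0,0],"fingers":1},{"slide":[-0.12,0.37,0],"delta_rot":[0,0,0],"fingers":1},{"slide":[-0.12,0.37,0],"delta_rot":[0,0,0],"fingers":1},{"slide":[-0.12,0.37,0],"delta_rot":[0,0,0],"fingers":1},{"slide":[-0.12,0.37,0],"delta_rot":[0,0,0],"fingers":1},{"slide":[-0.12,0.37,0],"delta_rot":[0,0,0],"fingers":1},{"slide":[-0.12,0.37,0],"delta_rot":[0,0,0],"fingers":1},{"slide":[0,0,0],"delta_rot":[0,0,0],"fingers":1}]'

```text
time_s: 2.48
tcp_pos: [0.4418, -0.0166, 0.2267]
eef_rot: [180.0, 0.0, -179.7]
contact_force: [-0.1, -0.2, 0.6]
gripper_width: 0.0877
gripper_force: 0.0
```

Call:
play_rows --rows '[{"slide":[0,0.034,0.35],"delta_rot":[0,0,0],"fingers":1},{"slide":[0,0,0.35],"delta_rot":[0,0,0],"fingers":1},{"slide":[0,0,0.35],"delta_rot":[0,0,0],"fingers":1},{"slide":[0,0,0.25],"delta_rot":[0,0,0],"fingers":1},{"slide":[0,0,0.12],"delta_rot":[0,0,0],"fingers":1},{"slide":[0,0,0.035],"delta_rot":[0,0,0],"fingers":1},{"slide":[0,0,0],"delta_rot":[0,0,0],"fingers":1}]'

```text
time_s: 3.35
tcp_pos: [0.4409, -0.015, 0.0086]
eef_rot: [-180.0, 0.0, 179.9]
contact_force: [-0.4, 0.1, 0.5]
gripper_width: 0.0876
gripper_force: 0.0
```

Call:
play_rows --rows '[{"slide":[0,0,0],"delta_rot":[0,0,0],"fingers":0.2},{"slide":[0,0,0],"delta_rot":[0,0,0],"fingers":0.2},{"slide":[0,0,0],"delta_rot":[0,0,0],"fingers":0.2},{"slide":[0,0,0],"delta_rot":[0,0,0],"fingers":0.2},{"slide":[0,0,0],"delta_rot":[0,0,0],"fingers":0.2},{"slide":[0,0,0],"delta_rot":[0,0,0],"fingers":0.2}]' --squeeze 12

```text
time_s: 4.1
tcp_pos: [0.4411, -0.0145, 0.0087]
eef_rot: [180.0, 0.0, 179.9]
contact_force: [-1.3, 1.1, 5.8]
gripper_width: 0.0604
gripper_force: 12.0
```

Call:
play_rows --rows '[{"slide":[0,0,-0.3],"delta_rot":[0,0,0],"fingers":0.2},{"slide":[0,0,-0.35],"delta_rot":[0,0,0],"fingers":0.2},{"slide":[-0.212,0.271,-0.1],"delta_rot":[0,0,0],"fingers":0.2},{"slide":[-0.212,0.271,0],"delta_rot":[0,0,0],"fingers":0.2},{"slide":[-0.212,0.271,0],"delta_rot":[0,0,0],"fingers":0.2},{"slide":[-0.212,0.271,0],"delta_rot":[0,0,0],"fingers":0.2},{"slide":[-0.212,0.271,0],"delta_rot":[0,0,0],"fingers":0.2},{"slide":[0,0,0],"delta_rot":[0,0,0],"fingers":0.2}]'

```text
time_s: 5.1
tcp_pos: [0.6015, 0.1909, 0.1194]
eef_rot: [-180.0, -0.0, -180.0]
contact_force: [-0.9, -1.8, -1.8]
gripper_width: 0.0606
gripper_force: 12.0
```

Call:
play_rows --rows '[{"slide":[0,0,0.1],"delta_rot":[0,0,0],"fingers":0.2},{"slide":[0,0,0],"delta_rot":[0,0,0],"fingers":0.2},{"slide":[0,0,0],"delta_rot":[0,0,0],"fingers":0.2}]'

```text
time_s: 5.48
tcp_pos: [0.5996, 0.1876, 0.1058]
eef_rot: [-180.0, -0.0, 179.9]
contact_force: [0.4, 0.6, -0.6]
gripper_width: 0.0606
gripper_force: 12.0
```

```bash
python3 - <<'E'
from plant import r
import cv2,numpy as np
P=[]
for i in range(3):
    c=r.capture("side"); s=r.get_state(); P.append(s["tcp_pos"])
print(np.round(P,4),s["eef_rot"],s["gripper_width"])
a=c["image"]; t=r.capture("top")["image"]
cv2.imwrite("pics/p1.png",np.hstack([cv2.resize(a[160:290,200:330],(400,400),interpolation=2),cv2.resize(t[120:220,170:270],(400,400),interpolation=2)]))
E
```

```text
[[0.5999 0.1878 0.1062]
 [0.6001 0.188  0.1063]
 [0.6002 0.1881 0.1064]] [1.79972824e+02 4.52824243e-02 1.79911338e+02] 0.060282835126459405
```

View pics/p1.png

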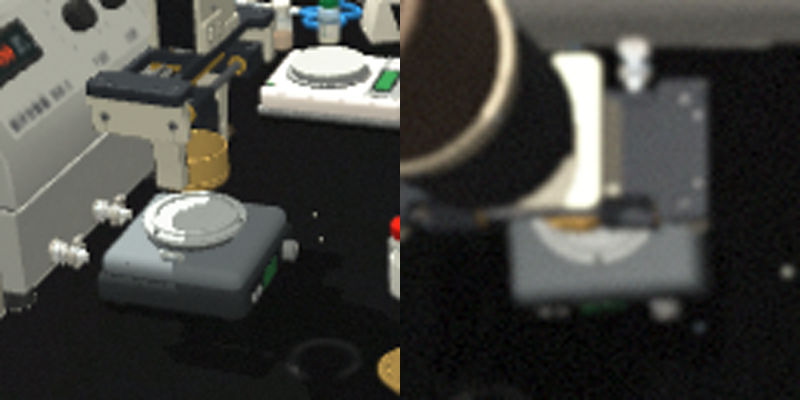

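Held pan in the side crop spans up to u≈274.7 (right edge), v≈221 (bottom); I'll compare that with projection to get its offset in the grip.

```bash
cat >> h.py <<'E'
def sil(cam,x,y,z0,h,rad=.03):
    a=np.linspace(0,2*np.pi,90); q=np.array([px(cam,[x+rad*np.cos(i),y+rad*np.sin(i),z]) for i in a for z in(z0,z0+h)]); return q.min(0).round(1),q.max(0).round(1)
E
python3 - <<'E'
from h import *
from plant import r
import cv2
for dx in(0,-.003,-.006): print(dx,sil("side",.600+dx,.188,.0977,.028))
a=r.capture("side")["image"]
hsv=cv2.cvtColor(a,cv2.COLOR_BGR2HSV)
m=((hsv[...,0]>12)&(hsv[...,0]<30)&(hsv[...,1]>110)&(hsv[...,2]>70))[195:235,245:290]
ys,xs=np.nonzero(m); print(xs.min()+245,xs.max()+245,ys.min()+195,ys.max()+195)
for y in range(200,226,3): w=np.nonzero(m[y-195])[0]+245; print(y,w.min() if len(w) else 0,w.max() if len(w) else 0)
E
```

```text
0 (array([249.9, 202.1]), array([274.5, 222.7]))
-0.003 (array([251. , 202.3]), array([275.6, 222.9]))
-0.006 (array([252.1, 202.4]), array([276.7, 223.1]))
260 273 195 221
200 0 0
203 262 270
206 261 273
209 261 273
212 261 273
215 261 273
218 261 273
221 260 268
224 0 0
```

Call:
play_rows --rows '[{"slide":[0,0,0.13],"delta_rot":[0,0,0],"fingers":0.2},{"slide":[0,0,0.06],"delta_rot":[0,0,0],"fingers":0.2},{"slide":[0,0,0.04],"delta_rot":[0,0,0],"fingers":0.2},{"slide":[0,0,0.014],"delta_rot":[0,0,0],"fingers":0.2},{"slide":[0,0,0],"delta_rot":[0,0,0],"fingers":0.2},{"slide":[0,0,0],"delta_rot":[0,0,0],"fingers":0.2}]'

```text
time_s: 6.48
tcp_pos: [0.6003, 0.1885, 0.0697]
eef_rot: [180.0, 0.0, 179.9]
contact_force: [0.8, -0.3, -2.1]
gripper_width: 0.0603
gripper_force: 12.0
```

Call:
play_rows --rows '[{"slide":[0,0,0.008],"delta_rot":[0,0,0],"fingers":0.2},{"slide":[0,0,0],"delta_rot":[0,0,0],"fingers":0.2},{"slide":[0,0,0],"delta_rot":[0,0,0],"fingers":0.2}]'

```text
time_s: 6.85
tcp_pos: [0.6004, 0.1885, 0.0688]
eef_rot: [180.0, 0.1, 179.9]
contact_force: [-2.1, -0.5, 5.7]
gripper_width: 0.0602
gripper_force: 12.0
```

Call:
play_rows --rows '[{"slide":[0,0,0],"delta_rot":[0,0,0],"fingers":1},{"slide":[0,0,0],"delta_rot":[0,0,0],"fingers":1},{"slide":[0,0,0],"delta_rot":[0,0,0],"fingers":1},{"slide":[0,0,0],"delta_rot":[0,0,0],"fingers":1},{"slide":[0,0,-0.3],"delta_rot":[0,0,0],"fingers":1},{"slide":[0,0,-0.4],"delta_rot":[0,0,0],"fingers":1},{"slide":[0.2,-0.3,-0.1],"delta_rot":[0,0,0],"fingers":1},{"slide":[0.2,-0.3,0],"delta_rot":[0,0,0],"fingers":1}]'

```text
time_s: 7.85
tcp_pos: [0.54, 0.0981, 0.1896]
eef_rot: [179.9, 0.2, 180.0]
contact_force: [0.5, -0.7, 0.1]
gripper_width: 0.0877
gripper_force: 0.0
```

Call:
play_rows --rows '[{"slide":[0.2,-0.37,0],"delta_rot":[0,0,0],"fingers":1},{"slide":[0.2,-0.37,0],"delta_rot":[0,0,0],"fingers":1},{"slide":[0.2,-0.37,0],"delta_rot":[0,0,0],"fingers":1},{"slide":[0.1,-0.37,0],"delta_rot":[0,0,0],"fingers":1},{"slide":[0,0,0],"delta_rot":[0,0,0],"fingers":1},{"slide":[0,0,0],"delta_rot":[0,0,0],"fingers":1}]'

```text
time_s: 8.6
tcp_pos: [0.4356, -0.1221, 0.1882]
eef_rot: [180.0, 0.0, 179.9]
contact_force: [1.1, -0.2, 0.9]
gripper_width: 0.0876
gripper_force: 0.0
```

```bash
python3 - <<'E'
from plant import r
import cv2,numpy as np
from h import *
a=r.capture("side")["image"]; t=r.capture("top")["image"]; s=r.get_state(); print(s["tcp_pos"],s["eef_rot"])
cv2.imwrite("pics/p2.png",np.hstack([cv2.resize(a[190:270,220:300],(400,400),interpolation=2),cv2.resize(t[140:200,190:250],(400,400),interpolation=2)]))
print(sil("side",.6003,.1885,.06,.028),sil("top",.6003,.1885,.06,.028))
E
```

```text
[ 0.43590927 -0.12124937  0.18801917] [1.79996478e+02 7.69493767e-03 1.79979164e+02]
(array([250.8, 215.4]), array([275.1, 236.2])) (array([204., 155.]), array([230.5, 180.5]))
```

View pics/p2.png

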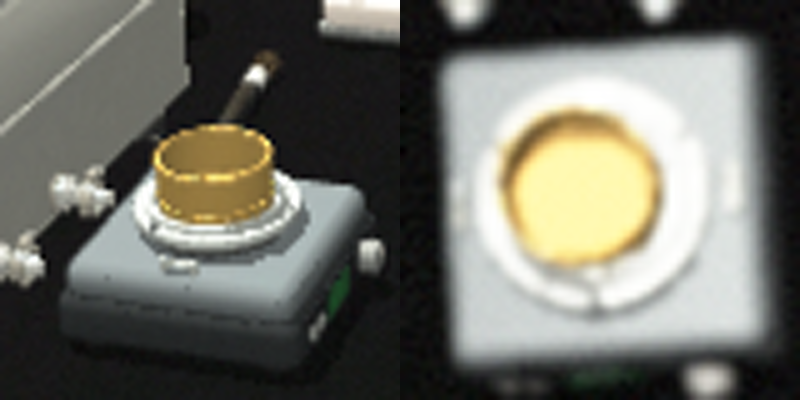

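Pan is seated inside the ring (side crop 152–275, centred to ~1 mm). Next, the fine sieve.

Call:
play_rows --rows '[{"slide":[0.02,-0.023,0.3],"delta_rot":[0,0,0],"fingers":1},{"slide":[0,0,0.35],"delta_rot":[0,0,0],"fingers":1},{"slide":[0,0,0.3],"delta_rot":[0,0,0],"fingers":1},{"slide":[0,0,0.17],"delta_rot":[0,0,0],"fingers":1},{"slide":[0,0,0.06],"delta_rot":[0,0,0],"fingers":1},{"slide":[0,0,0],"delta_rot":[0,0,0],"fingers":1},{"slide":[0,0,0],"delta_rot":[0,0,0],"fingers":1}]'

```text
time_s: 9.57
tcp_pos: [0.4335, -0.125, 0.012]
eef_rot: [180.0, 0.1, 180.0]
contact_force: [0.8, -0.2, 0.9]
gripper_width: 0.0879
gripper_force: 0.0
```

Call:
play_rows --rows '[{"slide":[0,0,0],"delta_rot":[0,0,0],"fingers":0.2},{"slide":[0,0,0],"delta_rot":[0,0,0],"fingers":0.2},{"slide":[0,0,0],"delta_rot":[0,0,0],"fingers":0.2},{"slide":[0,0,0],"delta_rot":[0,0,0],"fingers":0.2},{"slide":[0,0,0],"delta_rot":[0,0,0],"fingers":0.2},{"slide":[0,0,0],"delta_rot":[0,0,0],"fingers":0.2}]'

```text
time_s: 10.32
tcp_pos: [0.4326, -0.1254, 0.0113]
eef_rot: [-180.0, 0.0, 179.9]
contact_force: [-1.1, 1.0, 5.8]
gripper_width: 0.0602
gripper_force: 12.0
```

```bash
python3 - <<'E'
from plant import r
for i in range(4): r.capture("side"); s=r.get_state(); print(s["tcp_pos"].round(4),s["contact_force"].round(1),s["gripper_width"])
E
```

```text
[ 0.4326 -0.1254  0.0113] [-1.4 -0.2  5.6] 0.05999184581526926
[ 0.4326 -0.1254  0.0112] [-1.7  0.4  5.9] 0.06034637501353416
[ 0.4326 -0.1254  0.0113] [-1.1  0.9  4.9] 0.0601611428277275
[ 0.4326 -0.1254  0.0113] [-0.8 -0.7  5.4] 0.060275975440387444
```

Call:
play_rows --rows '[{"slide":[0,0,-0.3],"delta_rot":[0,0,0],"fingers":0.2},{"slide":[0,0,-0.35],"delta_rot":[0,0,0],"fingers":0.2},{"slide":[-0.16,0.299,-0.2],"delta_rot":[0,0,0],"fingers":0.2},{"slide":[-0.16,0.299,-0.1],"delta_rot":[0,0,0],"fingers":0.2},{"slide":[-0.16,0.299,0],"delta_rot":[0,0,0],"fingers":0.2},{"slide":[-0.16,0.299,0],"delta_rot":[0,0,0],"fingers":0.2},{"slide":[-0.16,0.299,0],"delta_rot":[0,0,0],"fingers":0.2},{"slide":[-0.16,0.299,0],"delta_rot":[0,0,0],"fingers":0.2}]'

```text
time_s: 11.52
tcp_pos: [0.5771, 0.145, 0.153]
eef_rot: [-180.0, -0.0, 179.9]
contact_force: [1.0, 0.0, -0.2]
gripper_width: 0.0599
gripper_force: 12.0
```

Call:
play_rows --rows '[{"slide":[-0.158,0.299,0],"delta_rot":[0,0,0],"fingers":0.2},{"slide":[0,0,0.2],"delta_rot":[0,0,0],"fingers":0.2},{"slide":[0,0,0.05],"delta_rot":[0,0,0],"fingers":0.2},{"slide":[0,0,0],"delta_rot":[0,0,0],"fingers":0.2},{"slide":[0,0,0],"delta_rot":[0,0,0],"fingers":0.2},{"slide":[0,0,0],"delta_rot":[0,0,0],"fingers":0.2}]'

```text
time_s: 12.28
tcp_pos: [0.601, 0.1882, 0.1172]
eef_rot: [179.9, 0.1, 179.9]
contact_force: [-0.5, 0.2, 0.2]
gripper_width: 0.0604
gripper_force: 12.0
```

```bash
cat >> h.py <<'E'
def edge(a,v0,v1,u0,u1):
    import cv2
    hsv=cv2.cvtColor(a,cv2.COLOR_BGR2HSV)
    m=((hsv[...,0]>12)&(hsv[...,0]<30)&(hsv[...,1]>100)&(hsv[...,2]>60))
    return [(y,(np.nonzero(m[y,u0:u1])[0]+u0)[[0,-1]].tolist()) for y in range(v0,v1,2) if m[y,u0:u1].any()]
E
python3 - <<'E'
from plant import r
from h import *
for i in range(3): a=r.capture("side")["image"]; s=r.get_state(); print(s["tcp_pos"].round(4))
x,y,z=s["tcp_pos"]; print(sil("side",x,y,z-.0113+.006,.022),sil("side",.6003,.1885,.06,.028))
print(edge(a,188,240,248,282))
E
```

```text
[0.601  0.1883 0.1171]
[0.6009 0.1883 0.1169]
[0.6008 0.1883 0.1167]
(array([249.4, 199.4]), array([273.9, 217.8])) (array([250.8, 215.4]), array([275.1, 236.2]))
[(190, [261, 261]), (192, [261, 262]), (194, [261, 262]), (200, [262, 269]), (202, [260, 272]), (204, [260, 273]), (206, [260, 273]), (208, [267, 273]), (210, [261, 273]), (212, [261, 273]), (214, [261, 271]), (216, [261, 270]), (218, [252, 273]), (220, [250, 274]), (222, [250, 274]), (224, [251, 273]), (226, [252, 274]), (228, [251, 274]), (230, [252, 273]), (232, [253, 271]), (234, [258, 265])]
```

Call:
play_rows --rows '[{"slide":[0.003,0,0.05],"delta_rot":[0,0,0],"fingers":0.2},{"slide":[0,0,0.04],"delta_rot":[0,0,0],"fingers":0.2},{"slide":[0,0,0.03],"delta_rot":[0,0,0],"fingers":0.2},{"slide":[0,0,0.02],"delta_rot":[0,0,0],"fingers":0.2},{"slide":[0,0,0.016],"delta_rot":[0,0,0],"fingers":0.2},{"slide":[0,0,0],"delta_rot":[0,0,0],"fingers":0.2},{"slide":[0,0,0],"delta_rot":[0,0,0],"fingers":0.2}]'

```text
time_s: 13.3
tcp_pos: [0.6002, 0.1884, 0.0933]
eef_rot: [180.0, 0.0, 179.9]
contact_force: [-3.4, -0.9, 5.9]
gripper_width: 0.0602
gripper_force: 12.0
```

Call:
play_rows --rows '[{"slide":[0,0,0],"delta_rot":[0,0,0],"fingers":1},{"slide":[0,0,0],"delta_rot":[0,0,0],"fingers":1},{"slide":[0,0,0],"delta_rot":[0,0,0],"fingers":1},{"slide":[0,0,0],"delta_rot":[0,0,0],"fingers":1},{"slide":[0,0,-0.3],"delta_rot":[0,0,0],"fingers":1},{"slide":[0,0,-0.35],"delta_rot":[0,0,0],"fingers":1},{"slide":[0.1665,-0.358,0],"delta_rot":[0,0,0],"fingers":1},{"slide":[0.1665,-0.358,0],"delta_rot":[0,0,0],"fingers":1}]'

```text
time_s: 14.3
tcp_pos: [0.5496, 0.0804, 0.1906]
eef_rot: [180.0, 0.1, 180.0]
contact_force: [0.7, -0.8, 0.3]
gripper_width: 0.0873
gripper_force: 0.0
```

Call:
play_rows --rows '[{"slide":[0.1665,-0.358,0],"delta_rot":[0,0,0],"fingers":1},{"slide":[0.1665,-0.358,0],"delta_rot":[0,0,0],"fingers":1},{"slide":[0.1665,-0.358,0],"delta_rot":[0,0,0],"fingers":1},{"slide":[0.1665,-0.358,0],"delta_rot":[0,0,0],"fingers":1},{"slide":[0.1665,-0.358,0],"delta_rot":[0,0,0],"fingers":1},{"slide":[0.1665,-0.358,0],"delta_rot":[0,0,0],"fingers":1},{"slide":[0.1665,-0.358,0],"delta_rot":[0,0,0],"fingers":1},{"slide":[0,0,0],"delta_rot":[0,0,0],"fingers":1}]'

```text
time_s: 15.3
tcp_pos: [0.3727, -0.2975, 0.19]
eef_rot: [-180.0, -0.0, 179.6]
contact_force: [-0.0, -0.1, -0.9]
gripper_width: 0.0874
gripper_force: 0.0
```

```bash
python3 - <<'E'
from plant import r
import cv2
from h import *
for i in range(6): a=r.capture("side")["image"]
t=r.capture("top")["image"];s=r.get_state(); print(s["tcp_pos"].round(4))
print(sil("side",.6003,.1885,.06,.05),sil("side",.3756,-.2949,0.006,.03),sil("side",.3756,-.2949+.003,0.006,.03))
print(edge(a,200,240,245,290)); print(edge(a,172,196,372,400))
cv2.imwrite("pics/p3.png",np.hstack([cv2.resize(a[190:270,220:300],(400,400),interpolation=2),cv2.resize(t[140:200,190:250],(400,400),interpolation=2)]))
E
```

```text
[ 0.3754 -0.2937  0.1902]
(array([250.2, 207.7]), array([275.1, 236.2])) (array([375.8, 176.3]), array([394.4, 191.6])) (array([375.7, 176.6]), array([394.2, 191.9]))
[(202, [271, 272]), (208, [256, 269]), (210, [253, 273]), (212, [251, 274]), (214, [251, 274]), (216, [251, 274]), (218, [251, 274]), (220, [250, 274]), (222, [250, 274]), (224, [251, 273]), (226, [252, 274]), (228, [251, 274]), (230, [252, 273]), (232, [253, 271]), (234, [257, 265])]
[(176, [381, 386]), (178, [377, 393]), (180, [376, 394]), (182, [376, 394]), (184, [376, 394]), (186, [376, 393]), (188, [376, 393]), (190, [378, 392]), (192, [382, 388])]
```

View pics/p3.png

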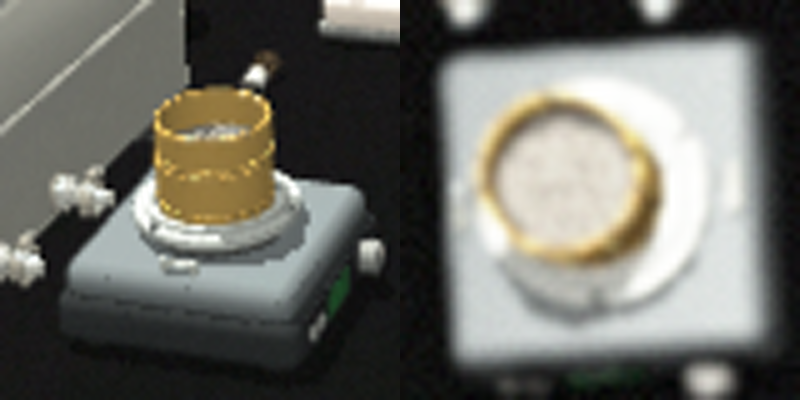

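Fine sieve is nested (top edge v≈208, as predicted). Now the coarse sieve.

Call:
play_rows --rows '[{"slide":[0,-0.007,0.3],"delta_rot":[0,0,0],"fingers":1},{"slide":[0,0,0.35],"delta_rot":[0,0,0],"fingers":1},{"slide":[0,0,0.3],"delta_rot":[0,0,0],"fingers":1},{"slide":[0,0,0.16],"delta_rot":[0,0,0],"fingers":1},{"slide":[0,0,0.06],"delta_rot":[0,0,0],"fingers":1},{"slide":[0,0,0],"delta_rot":[0,0,0],"fingers":1},{"slide":[0,0,0],"delta_rot":[0,0,0],"fingers":1}]'

```text
time_s: 16.52
tcp_pos: [0.3757, -0.2958, 0.0157]
eef_rot: [-180.0, 0.1, 180.0]
contact_force: [-1.0, 0.1, 0.7]
gripper_width: 0.0874
gripper_force: 0.0
```

Call:
play_rows --rows '[{"slide":[0,0,0],"delta_rot":[0,0,0],"fingers":0.2},{"slide":[0,0,0],"delta_rot":[0,0,0],"fingers":0.2},{"slide":[0,0,0],"delta_rot":[0,0,0],"fingers":0.2},{"slide":[0,0,0],"delta_rot":[0,0,0],"fingers":0.2},{"slide":[0,0,0],"delta_rot":[0,0,0],"fingers":0.2},{"slide":[0,0,0],"delta_rot":[0,0,0],"fingers":0.2}]'

```text
time_s: 17.27
tcp_pos: [0.3749, -0.2958, 0.0148]
eef_rot: [-180.0, 0.0, 179.9]
contact_force: [-0.4, 0.7, 5.0]
gripper_width: 0.0602
gripper_force: 12.0
```

Call:
play_rows --rows '[{"slide":[0,0,-0.3],"delta_rot":[0,0,0],"fingers":0.2},{"slide":[0,0,-0.4],"delta_rot":[0,0,0],"fingers":0.2},{"slide":[0,0,-0.35],"delta_rot":[0,0,0],"fingers":0.2},{"slide":[-0.167,0.359,0],"delta_rot":[0,0,0],"fingers":0.2},{"slide":[-0.167,0.359,0],"delta_rot":[0,0,0],"fingers":0.2},{"slide":[-0.167,0.359,0],"delta_rot":[0,0,0],"fingers":0.2},{"slide":[-0.167,0.359,0],"delta_rot":[0,0,0],"fingers":0.2},{"slide":[-0.167,0.359,0],"delta_rot":[0,0,0],"fingers":0.2}]'

```text
time_s: 18.27
tcp_pos: [0.5007, -0.0247, 0.172]
eef_rot: [180.0, 0.0, 179.9]
contact_force: [1.6, -0.6, 0.6]
gripper_width: 0.0602
gripper_force: 12.0
```

Call:
play_rows --rows '[{"slide":[-0.167,0.359,0],"delta_rot":[0,0,0],"fingers":0.2},{"slide":[-0.167,0.359,0],"delta_rot":[0,0,0],"fingers":0.2},{"slide":[-0.167,0.359,0],"delta_rot":[0,0,0],"fingers":0.2},{"slide":[-0.167,0.357,0],"delta_rot":[0,0,0],"fingers":0.2},{"slide":[0,0,0.15],"delta_rot":[0,0,0],"fingers":0.2},{"slide":[0,0,0],"delta_rot":[0,0,0],"fingers":0.2},{"slide":[0,0,0],"delta_rot":[0,0,0],"fingers":0.2},{"slide":[0,0,0],"delta_rot":[0,0,0],"fingers":0.2}]'

```text
time_s: 19.27
tcp_pos: [0.6011, 0.1879, 0.1508]
eef_rot: [180.0, 0.1, 179.9]
contact_force: [-0.5, -0.7, -0.2]
gripper_width: 0.0602
gripper_force: 12.0
```

```bash
python3 - <<'E'
from plant import r
from h import *
for i in range(4): a=r.capture("side")["image"]; s=r.get_state()
print(s["tcp_pos"].round(4))
x,y,z=s["tcp_pos"]; print(sil("side",x,y,z-.0148+.006,.03),sil("side",.6003,.1885,.06,.05))
print(edge(a,180,240,248,282))
E
```

```text
[0.601  0.1881 0.1504]
(array([248.2, 185.7]), array([273.3, 206.7])) (array([250.2, 207.7]), array([275.1, 236.2]))
[(180, [260, 261]), (186, [260, 268]), (188, [260, 271]), (190, [259, 272]), (192, [259, 272]), (194, [259, 272]), (196, [259, 272]), (198, [260, 272]), (200, [260, 273]), (202, [260, 273]), (204, [259, 269]), (206, [254, 267]), (208, [256, 269]), (210, [253, 273]), (212, [251, 274]), (214, [251, 274]), (216, [251, 274]), (218, [251, 274]), (220, [250, 274]), (222, [250, 274]), (224, [251, 273]), (226, [252, 274]), (228, [251, 274]), (230, [252, 273]), (232, [253, 271]), (234, [257, 265])]
```

Call:
play_rows --rows '[{"slide":[0.004,0.002,0.08],"delta_rot":[0,0,0],"fingers":0.2},{"slide":[0,0,0.05],"delta_rot":[0,0,0],"fingers":0.2},{"slide":[0,0,0.035],"delta_rot":[0,0,0],"fingers":0.2},{"slide":[0,0,0.025],"delta_rot":[0,0,0],"fingers":0.2},{"slide":[0,0,0.02],"delta_rot":[0,0,0],"fingers":0.2},{"slide":[0,0,0],"delta_rot":[0,0,0],"fingers":0.2},{"slide":[0,0,0],"delta_rot":[0,0,0],"fingers":0.2}]'

```text
time_s: 20.35
tcp_pos: [0.6006, 0.1888, 0.1188]
eef_rot: [180.0, 0.1, 179.9]
contact_force: [-2.2, -0.9, 5.7]
gripper_width: 0.0601
gripper_force: 12.0
```

Call:
play_rows --rows '[{"slide":[0,0,0],"delta_rot":[0,0,0],"fingers":1},{"slide":[0,0,0],"delta_rot":[0,0,0],"fingers":1},{"slide":[0,0,0],"delta_rot":[0,0,0],"fingers":1},{"slide":[0,0,0],"delta_rot":[0,0,0],"fingers":1},{"slide":[0,0,-0.25],"delta_rot":[0,0,0],"fingers":1},{"slide":[0,0,-0.25],"delta_rot":[0,0,0],"fingers":1},{"slide":[0.289,0.114,0],"delta_rot":[0,0,0],"fingers":1},{"slide":[0.289,0.114,0],"delta_rot":[0,0,0],"fingers":1}]'

```text
time_s: 21.35
tcp_pos: [0.5128, 0.2232, 0.1932]
eef_rot: [180.0, 0.0, 179.9]
contact_force: [0.3, 0.4, -0.7]
gripper_width: 0.0875
gripper_force: 0.0
```

Call:
play_rows --rows '[{"slide":[0.289,0.114,0],"delta_rot":[0,0,0],"fingers":1},{"slide":[0.289,0.114,0],"delta_rot":[0,0,0],"fingers":0.2},{"slide":[0.289,0.114,0],"delta_rot":[0,0,0],"fingers":0},{"slide":[0,0,0.3],"delta_rot":[0,0,0],"fingers":0},{"slide":[0,0,0],"delta_rot":[0,0,0],"fingers":0},{"slide":[0,0,0],"delta_rot":[0,0,0],"fingers":0},{"slide":[0,0,0],"delta_rot":[0,0,0],"fingers":0}]'

```text
time_s: 22.22
tcp_pos: [0.3845, 0.2749, 0.1493]
eef_rot: [179.9, 0.1, 179.9]
contact_force: [0.1, -0.6, -0.3]
gripper_width: 0.0444
gripper_force: 0.0
```

```bash
python3 - <<'E'
from plant import r
from h import *
for i in range(4): a=r.capture("side")["image"]; s=r.get_state()
print(s["tcp_pos"].round(4),s["gripper_width"])
print(sil("side",.6003,.1885,.06,.08),edge(a,190,240,245,285)[::3])
# lid disc
print(sil("side",.3832,.2739,.006,.0045)); print(edge(a,260,296,310,360))
E
```

```text
[0.384  0.2745 0.1486] 0.044022762042293134
(array([249.3, 197.1]), array([275.1, 236.2])) [(198, [254, 270]), (204, [249, 273]), (210, [250, 273]), (216, [251, 274]), (222, [250, 274]), (228, [251, 274]), (234, [257, 265])]
(array([322.4, 272.2]), array([348.4, 288.8]))
[(268, [334, 336]), (270, [331, 339]), (272, [330, 340]), (274, [326, 345]), (276, [323, 347]), (278, [322, 348]), (280, [322, 348]), (282, [323, 347]), (284, [324, 346]), (286, [327, 343]), (288, [331, 341])]
```

Stack is complete. Grasping the lid's knob.

Call:
play_rows --rows '[{"slide":[0.005,-0.004,0.3],"delta_rot":[0,0,0],"fingers":0},{"slide":[0,0,0.3],"delta_rot":[0,0,0],"fingers":0},{"slide":[0,0,0.2],"delta_rot":[0,0,0],"fingers":0},{"slide":[0,0,0.08],"delta_rot":[0,0,0],"fingers":0},{"slide":[0,0,0],"delta_rot":[0,0,0],"fingers":0},{"slide":[0,0,0],"delta_rot":[0,0,0],"fingers":0},{"slide":[0,0,0],"delta_rot":[0,0,0],"fingers":-0.8},{"slide":[0,0,0],"delta_rot":[0,0,0],"fingers":-0.8}]'

```text
time_s: 23.42
tcp_pos: [0.3831, 0.2743, 0.0169]
eef_rot: [179.9, 0.0, 179.9]
contact_force: [0.2, 0.1, 0.1]
gripper_width: 0.029
gripper_force: 0.0
```

Call:
play_rows --rows '[{"slide":[0,0,0],"delta_rot":[0,0,0],"fingers":-0.8},{"slide":[0,0,0],"delta_rot":[0,0,0],"fingers":-0.8},{"slide":[0,0,0],"delta_rot":[0,0,0],"fingers":-0.8},{"slide":[0,0,0],"delta_rot":[0,0,0],"fingers":-0.8}]'

```text
time_s: 23.92
tcp_pos: [0.3829, 0.2739, 0.0164]
eef_rot: [180.0, 0.0, 179.9]
contact_force: [-1.3, -0.8, 5.6]
gripper_width: 0.0174
gripper_force: 12.0
```

Call:
play_rows --rows '[{"slide":[0,0,-0.3],"delta_rot":[0,0,0],"fingers":-0.8},{"slide":[0,0,-0.35],"delta_rot":[0,0,0],"fingers":-0.8},{"slide":[0,0,-0.35],"delta_rot":[0,0,0],"fingers":-0.8},{"slide":[0,0,-0.25],"delta_rot":[0,0,0],"fingers":-0.8},{"slide":[-0.216,-0.262,0],"delta_rot":[0,0,0],"fingers":-0.8},{"slide":[-0.216,-0.262,0],"delta_rot":[0,0,0],"fingers":-0.8},{"slide":[-0.216,-0.262,0],"delta_rot":[0,0,0],"fingers":-0.8},{"slide":[-0.216,-0.262,0],"delta_rot":[0,0,0],"fingers":-0.8}]'

```text
time_s: 24.92
tcp_pos: [0.5129, 0.1152, 0.2034]
eef_rot: [180.0, -0.0, 179.9]
contact_force: [0.8, 0.5, -1.5]
gripper_width: 0.0178
gripper_force: 12.0
```

Call:
play_rows --rows '[{"slide":[-0.216,-0.262,0],"delta_rot":[0,0,0],"fingers":-0.8},{"slide":[-0.216,-0.262,0],"delta_rot":[0,0,0],"fingers":-0.8},{"slide":[-0.214,-0.262,0],"delta_rot":[0,0,0],"fingers":-0.8},{"slide":[0,0,0.3],"delta_rot":[0,0,0],"fingers":-0.8},{"slide":[0,0,0.35],"delta_rot":[0,0,0],"fingers":-0.8},{"slide":[0,0,0.25],"delta_rot":[0,0,0],"fingers":-0.8},{"slide":[0,0,0],"delta_rot":[0,0,0],"fingers":-0.8},{"slide":[0,0,0],"delta_rot":[0,0,0],"fingers":-0.8}]'

```text
time_s: 25.92
tcp_pos: [0.6099, -0.0014, 0.0699]
eef_rot: [-180.0, 0.1, 180.0]
contact_force: [0.6, 0.3, -0.3]
gripper_width: 0.0178
gripper_force: 12.0
```

Call:
play_rows --rows '[{"slide":[0,0,0.2],"delta_rot":[0,0,0],"fingers":-0.8},{"slide":[0,0,0.1],"delta_rot":[0,0,0],"fingers":-0.8},{"slide":[0,0,0.04],"delta_rot":[0,0,0],"fingers":-0.8},{"slide":[0,0,0.012],"delta_rot":[0,0,0],"fingers":-0.8},{"slide":[0,0,0],"delta_rot":[0,0,0],"fingers":-0.8},{"slide":[0,0,0],"delta_rot":[0,0,0],"fingers":-0.8}]'

```text
time_s: 26.68
tcp_pos: [0.6094, -0.0014, 0.0165]
eef_rot: [180.0, 0.1, 179.9]
contact_force: [-0.2, 0.9, 1.2]
gripper_width: 0.0173
gripper_force: 12.0
```

Call:
play_rows --rows '[{"slide":[0,0,0],"delta_rot":[0,0,0],"fingers":0},{"slide":[0,0,0],"delta_rot":[0,0,0],"fingers":0},{"slide":[0,0,0],"delta_rot":[0,0,0],"fingers":0},{"slide":[0,0,-0.3],"delta_rot":[0,0,0],"fingers":0.3},{"slide":[0,0,-0.4],"delta_rot":[0,0,0],"fingers":1},{"slide":[0,0,-0.4],"delta_rot":[0,0,0],"fingers":1},{"slide":[0,0,-0.1],"delta_rot":[0,0,0],"fingers":1}]'

```text
time_s: 27.55
tcp_pos: [0.611, -0.0012, 0.2008]
eef_rot: [179.9, 0.4, 180.0]
contact_force: [0.8, -0.2, -0.3]
gripper_width: 0.0783
gripper_force: 0.0
```

```bash
python3 - <<'E'
from h import *
import cv2
for n in("top","side"):
    a=cv2.imread(f"pics/{n}0.png"); h=cv2.cvtColor(a,cv2.COLOR_BGR2HSV)
    m=(((h[...,0]<8)|(h[...,0]>172))&(h[...,1]>140)&(h[...,2]>90))
    u0,v0,u1,v1=(220,225,250,250) if n=="top" else (320,225,345,262)
    ys,xs=np.nonzero(m[v0:v1,u0:u1]); print(n,xs.min()+u0,xs.max()+u0,ys.min()+v0,ys.max()+v0,xs.mean()+u0,ys.mean()+v0)
    if n=="top": print(pt(n,xs.mean()+u0,ys.mean()+v0,.062))
for x,y in((.426,.156),(.424,.158),(.426,.160)): print(x,y,sil("side",x,y,.0,.065,.0165),sil("top",x,y,.05,.015,.0165))
E
```

```text
top 225 236 231 243 230.640350877193 237.31578947368422
[0.42627541 0.15822011 0.062     ]
side 327 337 230 238 332.04545454545456 233.79545454545453
0.426 0.156 (array([325.6, 229.4]), array([338.8, 258.2])) (array([224.7, 230.8]), array([239. , 244.1]))
0.424 0.158 (array([326.2, 229.9]), array([339.4, 258.8])) (array([223.9, 231.6]), array([238.2, 244.9]))
0.426 0.16 (array([325.2, 230.1]), array([338.4, 259.1])) (array([223.1, 230.8]), array([237.4, 244.1]))
```

Call:
play_rows --rows '[{"slide":[0.245,0.211,0],"delta_rot":[0,0,0],"fingers":1},{"slide":[0.245,0.211,0],"delta_rot":[0,0,0],"fingers":1},{"slide":[0.245,0.211,0],"delta_rot":[0,0,0],"fingers":1},{"slide":[0.245,0.211,0],"delta_rot":[0,0,0],"fingers":1},{"slide":[0.245,0.211,0],"delta_rot":[0,0,0],"fingers":1},{"slide":[0,0,0.3],"delta_rot":[0,0,0],"fingers":1},{"slide":[0,0,0.25],"delta_rot":[0,0,0],"fingers":1},{"slide":[0,0,0],"delta_rot":[0,0,0],"fingers":1}]'

```text
time_s: 28.55
tcp_pos: [0.4235, 0.1555, 0.111]
eef_rot: [-179.8, -0.3, 179.9]
contact_force: [-0.1, -0.0, 0.5]
gripper_width: 0.0876
gripper_force: 0.0
```

```bash
python3 - <<'E'
from plant import r
import cv2
from h import *
for i in range(4): a=r.capture("side")["image"]; s=r.get_state()
print(s["tcp_pos"].round(4),s["gripper_width"])
cv2.imwrite("pics/p4.png",cv2.resize(a[150:300,220:400],(720,600),interpolation=2))
E
```

```text
[0.4263 0.1574 0.1147] 0.08761244127765486
```

View pics/p4.png

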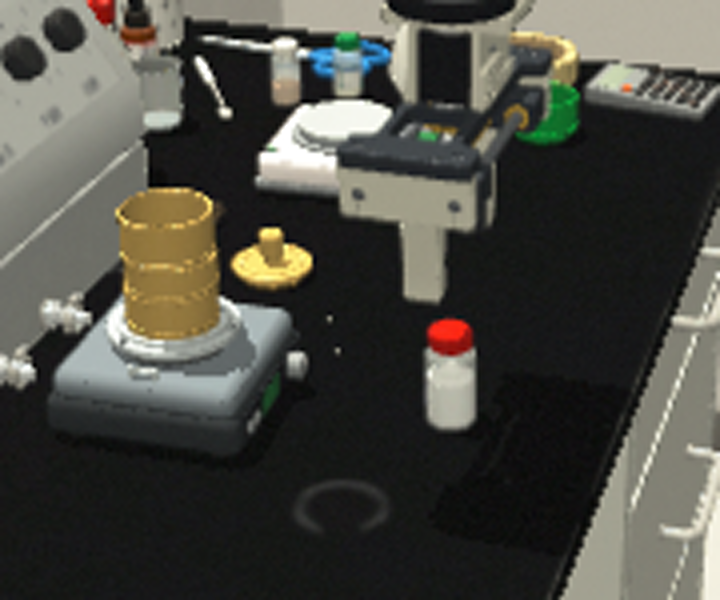

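Stack and lid are good; the vial stands at crop (450,375), matching the estimate. Grasping it.

Call:
play_rows --rows '[{"slide":[0.004,0,0.2],"delta_rot":[0,0,0],"fingers":1},{"slide":[0,0,0.2],"delta_rot":[0,0,0],"fingers":1},{"slide":[0,0,0.15],"delta_rot":[0,0,0],"fingers":1},{"slide":[0,0,0.07],"delta_rot":[0,0,0],"fingers":1},{"slide":[0,0,0],"delta_rot":[0,0,0],"fingers":0.2},{"slide":[0,0,0],"delta_rot":[0,0,0],"fingers":0},{"slide":[0,0,0],"delta_rot":[0,0,0],"fingers":-0.2},{"slide":[0,0,0],"delta_rot":[0,0,0],"fingers":-0.35}]' --squeeze 8

```text
time_s: 29.75
tcp_pos: [0.4251, 0.1572, 0.0208]
eef_rot: [180.0, 0.0, 179.9]
contact_force: [0.3, 0.2, 0.3]
gripper_width: 0.0531
gripper_force: 0.0
```

Call:
play_rows --rows '[{"slide":[0,0,0],"delta_rot":[0,0,0],"fingers":-0.5},{"slide":[0,0,0],"delta_rot":[0,0,0],"fingers":-0.5},{"slide":[0,0,0],"delta_rot":[0,0,0],"fingers":-0.5},{"slide":[0,0,0],"delta_rot":[0,0,0],"fingers":-0.5}]'

```text
time_s: 30.25
tcp_pos: [0.4248, 0.157, 0.0203]
eef_rot: [-180.0, -0.0, 179.9]
contact_force: [0.4, -0.4, 1.7]
gripper_width: 0.0325
gripper_force: 8.0
```

Call:
play_rows --rows '[{"slide":[0,0,-0.2],"delta_rot":[0,0,0],"fingers":-0.5},{"slide":[0,0,-0.3],"delta_rot":[0,0,0],"fingers":-0.5},{"slide":[0,0,-0.3],"delta_rot":[0,0,0],"fingers":-0.5},{"slide":[-0.1,-0.2,0],"delta_rot":[0,0,0],"fingers":-0.5},{"slide":[-0.16,-0.29,0],"delta_rot":[0,0,0],"fingers":-0.5},{"slide":[-0.16,-0.29,0],"delta_rot":[0,0,0],"fingers":-0.5},{"slide":[-0.16,-0.29,0],"delta_rot":[0,0,0],"fingers":-0.5},{"slide":[-0.16,-0.29,0],"delta_rot":[0,0,0],"fingers":-0.5}]'

```text
time_s: 31.25
tcp_pos: [0.5361, -0.0487, 0.1402]
eef_rot: [180.0, -0.0, 179.9]
contact_force: [0.5, 0.4, -0.9]
gripper_width: 0.0327
gripper_force: 8.0
```

Call:
play_rows --rows '[{"slide":[-0.16,-0.29,0],"delta_rot":[0,0,0],"fingers":-0.5},{"slide":[-0.16,-0.29,0],"delta_rot":[0,0,0],"fingers":-0.5},{"slide":[-0.16,-0.29,0],"delta_rot":[0,0,0],"fingers":-0.5},{"slide":[-0.07,-0.1,0],"delta_rot":[0,0,0],"fingers":-0.5},{"slide":[0,0,0.2],"delta_rot":[0,0,0],"fingers":-0.5},{"slide":[0,0,0],"delta_rot":[0,0,0],"fingers":-0.5},{"slide":[0,0,0],"delta_rot":[0,0,0],"fingers":-0.5},{"slide":[0,0,0],"delta_rot":[0,0,0],"fingers":-0.5}]'

```text
time_s: 32.25
tcp_pos: [0.6186, -0.1923, 0.1117]
eef_rot: [-180.0, 0.1, 180.0]
contact_force: [0.1, -0.2, -0.6]
gripper_width: 0.0323
gripper_force: 8.0
```

```bash
python3 - <<'E'
from plant import r
import cv2
from h import *
for i in range(3): a=r.capture("side")["image"]; s=r.get_state()
print(s["tcp_pos"].round(4),s["gripper_width"])
cv2.imwrite("pics/p5.png",cv2.resize(a[120:240,240:400],(800,600),interpolation=2))
E
```

```text
[ 0.6183 -0.1925  0.1113] 0.03224821478470638
```

View pics/p5.png

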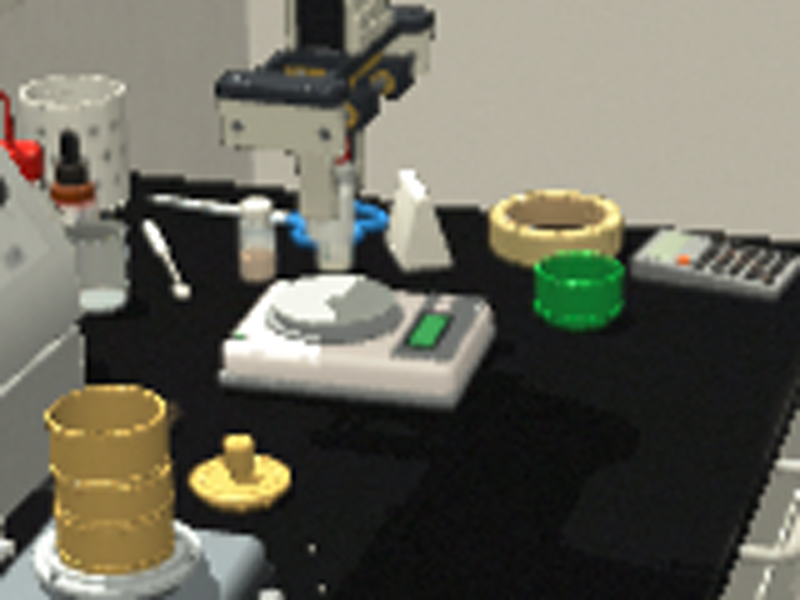

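Call:
play_rows --rows '[{"slide":[0,0,0.13],"delta_rot":[0,0,0],"fingers":-0.5},{"slide":[0,0,0.08],"delta_rot":[0,0,0],"fingers":-0.5},{"slide":[0,0,0.045],"delta_rot":[0,0,0],"fingers":-0.5},{"slide":[0,0,0.02],"delta_rot":[0,0,0],"fingers":-0.5},{"slide":[0,0,0.008],"delta_rot":[0,0,0],"fingers":-0.5},{"slide":[0,0,0],"delta_rot":[0,0,0],"fingers":-0.5},{"slide":[0,0,0],"delta_rot":[0,0,0],"fingers":-0.5}]'

```text
time_s: 33.28
tcp_pos: [0.6181, -0.1929, 0.0684]
eef_rot: [-180.0, 0.0, 179.9]
contact_force: [-0.5, -0.6, 3.3]
gripper_width: 0.0323
gripper_force: 8.0
```

Call:
play_rows --rows '[{"slide":[0,0,0],"delta_rot":[0,0,0],"fingers":-0.1},{"slide":[0,0,0],"delta_rot":[0,0,0],"fingers":0.2},{"slide":[0,0,0],"delta_rot":[0,0,0],"fingers":0.5},{"slide":[0,0,0],"delta_rot":[0,0,0],"fingers":0.8},{"slide":[0,0,-0.2],"delta_rot":[0,0,0],"fingers":0.8},{"slide":[0,0,-0.3],"delta_rot":[0,0,0],"fingers":0.8},{"slide":[0,0,-0.3],"delta_rot":[0,0,0],"fingers":0.8},{"slide":[0.25,0,-0.2],"delta_rot":[0,0,0],"fingers":0.8}]'

```text
time_s: 34.28
tcp_pos: [0.582, -0.1928, 0.2196]
eef_rot: [-180.0, 0.1, 180.0]
contact_force: [0.1, -0.3, -0.2]
gripper_width: 0.0786
gripper_force: 0.0
```

Call:
play_rows --rows '[{"slide":[0.3,0,0],"delta_rot":[0,0,0],"fingers":0.8},{"slide":[0.3,0,0],"delta_rot":[0,0,0],"fingers":0.8},{"slide":[0.2,0,0],"delta_rot":[0,0,0],"fingers":0.8},{"slide":[0,0,0],"delta_rot":[0,0,0],"fingers":0.8}]'

```text
time_s: 34.78
tcp_pos: [0.4587, -0.1926, 0.2186]
eef_rot: [180.0, 0.1, 179.9]
contact_force: [0.5, 0.0, 0.3]
gripper_width: 0.0792
gripper_force: 0.0
```

```bash
python3 - <<'E'
from plant import r
import cv2
from h import *
a=r.capture("side")["image"]; t=r.capture("top")["image"]
cv2.imwrite("pics/p6.png",np.vstack([cv2.resize(a[150:275,230:390],(640,300),interpolation=2),cv2.resize(t[125:200,190:400],(640,300),interpolation=2)]))
print(sil("top",.6094,-.0015,.006,.0045),sil("top",.6184,-.1925,.048,.065,.0165),edge(t,135,190,270,320),edge(a,190,240,245,280)[::4])
E
```

```text
(array([283.3, 155.7]), array([305.9, 178.3])) (array([361.7, 147.5]), array([377.9, 165.6])) [(135, [317, 318]), (137, [317, 319]), (139, [317, 317]), (155, [290, 298]), (157, [286, 302]), (159, [284, 304]), (161, [283, 305]), (163, [282, 306]), (165, [282, 306]), (167, [282, 306]), (169, [282, 304])] [(198, [254, 270]), (206, [250, 273]), (214, [250, 279]), (222, [250, 274]), (230, [252, 273])]
```

View pics/p6.png

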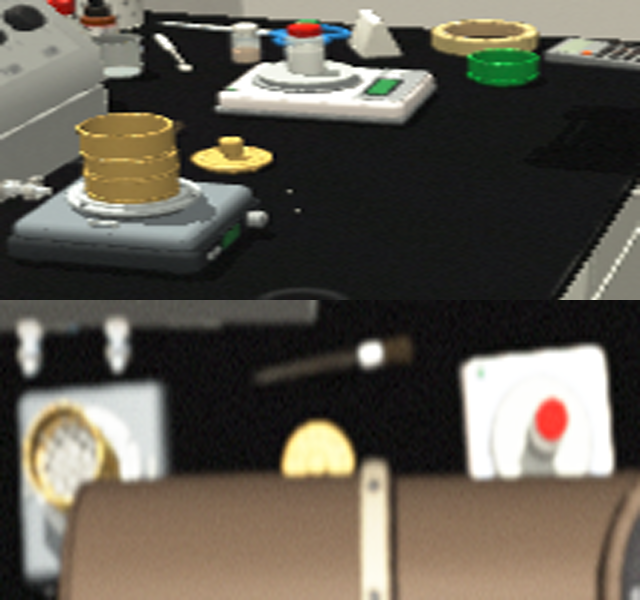

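The final picture shows the stack nested on the shaker at side crop (130,160). The lid lies flat at (232,155), the vial stands upright on the balance pan at (305,55), and the brush hasn't moved. I'm handing the job in.

```bash
python3 -c "
from plant import r
print(r.close_job())"
```

```text
the job is handed in; nothing more can be done
None
```

I handed the job in at about 35 s of the allowed 106 s; the last pictures showed the stack nested on the shaker, the lid flat midway between shaker and balance, the vial upright on the weighing pan and the brush unmoved (the hand-in returned no verdict).

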